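Swing the bench magnifier over the upright electrode tip

TASK

The face of the copper electrode tip that stands upright on the bench is to be checked for wear. Swing the bench magnifier round on its stand until the lens is centred over that upright tip, then let go so that it stays there. Leave the tip standing where it is.

Things in the scene. Friction and masses are not known exactly. Their poses are not given: they have to be found in the camera images.
- magnifier_stand: Stand of the bench magnifier: round grey foot 68 mm across and 24 mm high, fixed to the bench, with a steel post. Origin on the bench under the centre of the foot; the swing arm's vertical hinge axis passes through it. The collar on the post is the highest part near it, up to 121 mm above the bench. To its right (-y) a spot-welding head 0.39 m tall stands on the bench (x 0.52 to 0.69, y -0.03 to 0.05): go round in front of it or over it.
- magnifier_arm (a joint): Angle of the magnifier's swing arm about the vertical post, in rad, range -1.9 to 1.9; it grows counter-clockwise seen from above. At 0 the arm points along the stand's own -x axis. The arm stays level, its plane 100 mm above the bench. A friction collar holds it wherever it is left; about 2 N at the pin swings it.
- lens_center (a point): Centre of the round lens (rim 63 mm across, 8 mm thick, black), 90 mm from the hinge axis, 100 mm above the bench. Everything that lies under the arm's sweep is lower than the lens, so it passes over.
- grip_pin (a point): Upright plain steel pin at the arm's outer end, just past the lens, to be gripped from above: round, 16 mm in diameter, its free length 45 mm (103 to 148 mm above the bench), 130 mm from the hinge axis on the line from hinge through lens centre. This point is on the pin's axis, 130 mm above the bench. Being round, it can turn between gripping fingers as the arm swings, so a gripper need not turn with it.
- upright_tip: The copper electrode tip that stands upright: round, 16 mm in diameter, 38 mm high, loose on the bench. Origin at the centre of its underside, z up. It stands within 8 mm of the circle that the lens centre travels. Another such tip lying on its side and a grey gauge block (22 x 52 x 14 mm) lie elsewhere under the same circle; they are not the ones to look at.

How it is judged:
By the outcome, as a careful person would: the job done as asked, in the order asked, and still so for the second after the job is handed in, with the robot touching nothing.
It also fails if it takes over 48 s, if anything falls off the work surface, if the arm or the gripper's body presses on something with over 40 N, if the wrist force passes 120 N, or if a joint passes its speed limit or range.

ROBOT

A 7-joint arm with a two-finger parallel gripper is mounted at the origin on a cart in front of the work surface, level with it; the furniture and walls round the work are solid. World frame = base frame: x ahead of the robot, y to its left, z up, the work surface at z = 0. Lengths are in m, angles in rad, forces in N, time in s.
With the tool pointing down it reaches from about 0.35 to 0.9 m from the base axis. Payload 8.1 kg.
Tool frame: the origin (TCP) lies where the fingers leave the gripper's body, on its centre line; the fingertips stand 66 mm ahead of it and the grasp point (between the pads) lies 47 mm ahead of it; z points along the fingers, y is the direction in which the jaws open and shut (so a half turn about z gives the same grasp; the last joint's range is limited). The gripper opens to 92 mm and grips with 3 to 60 N. Pads are 19 mm wide; open, the fingers measure 130 mm over their backs; the gripper's body (75 mm by 190 mm) begins 47 mm behind the grasp point.
Start: joints at [-1.228, 0.434, 0.025, 1.573, -0.012, 1.134, -0.075], TCP at [0.27, 0.564, 0.292] pointing down, gripper open.
Joint ranges: [-2.62, 2.62], [-0.44, 2.09], [-1.27, 1.32], [0.08, 2.57], [-1.32, 4.46], [0.12, 2], [-2.74, 2.74]. Speed limits (rad/s): [2.22, 2.22, 3.01, 3.01, 3.14, 3.14, 3.14].

INTERFACE

Orientations are given as a unit quaternion [w, x, y, z].
In Python, from cell import observe, grab_frame, calibration, sign_off gives the robot as it stands.
- The arm moves only by the shell command python3 -m crank 'ROWS' [FORCE]. ROWS is JSON, a list that holds one entry, the list of rows, each a list of 5 numbers: the finger opening in m, from 0 to 0.0918, then the shift along the world's x, y, z in m, then the turn about the world's z in degrees. A call has 1 to 12 rows; each row shifts and turns the commanded pose from where the row before left it; what a row does not reach is not made up. A row lasts 1/8 s, in which the tool goes at most 62.5 mm and 10.7 degrees, less where a joint would pass 70% of its speed; a pose out of reach is approached as far as the arm can. A call with a gripper value outside its range is refused whole. The fingers move at their own pace and stop on an object; FORCE is the grip in N (left out, the last holds). Time passes only in rows, so rows that do not move let the fingers close. It gives the time, the measured TCP pose, the force and the opening at its end, in the units of the state.
- observe(): the state, without advancing time (a new reading comes with each control period).
- grab_frame(name): name is "scene" or "top"; returns the picture (400x640x3 uint8, red, green, blue); there is no depth.
- calibration(name): a dict with "fovy" (degrees; the focal length in pixels is half the picture's height over the tangent of half this angle, whatever the lens; pixels are square), "cx", "cy" (the principal point, pixels), "k1" (the pictures are not rectified: a ray, as slopes to the right and down, at radius r is drawn at 1 + k1 r^2 times it, then the intrinsics apply), "R" (3x3) and "t" (3): a world point X has camera coordinates R X + t. Camera axes: x right, y down, z forward; pixel columns grow to the right and rows downward; lengths in m; the calibration is good to about 2 mm. A picture is of the moment at which its call begins. calibration takes no time and is no camera call.
- sign_off(): hands the job in, once; it reports no verdict.
The state is a dict: "time": time; "q": joint angles; "dq": joint speeds; "joint_efforts": joint torques, N m; "eef_pos": TCP position; "tool_rot": TCP orientation; "force": force on the tool from outside, world axes, zero at the start; "torque": the same for the moment, N m; "finger_gap": finger opening in m.
Only numpy, scipy, OpenCV 4.12 (cv2) and the standard library are available. Lean on these libraries where they do the work, as an engineer would, in place of code of your own. Each camera call takes 0.05 s, during which the arm holds its last target.

## Working session

There is one attempt and no reset: what is moved stays moved. The work goes in short steps, Python scripts to look and compute and a shell command to move; the robot and the scene stay as the last step left them, time stands still between calls to the robot, and variables do not carry over. Pictures are saved under pics/ and viewed, and the job is handed in when it is done.

```bash
mkdir -p pics; ls; python3 - <<'E'
from cell import *
import cv2
print(observe())
for n in("scene","top"):
    c=calibration(n);print(n,c)
    cv2.imwrite(f"pics/{n}0.png",cv2.cvtColor(grab_frame(n),cv2.COLOR_RGB2BGR))
E
```

```text
pics
{'time': 0.0, 'q': array([-1.22760701,  0.43522398,  0.02494492,  1.57410958, -0.01160431,
        1.13399887, -0.07509409]), 'dq': array([-0.00033017,  0.000131  , -0.00079015, -0.00107587,  0.00145683,
       -0.00061101,  0.00057981]), 'joint_efforts': array([-3.54185613e-04, -6.67838573e+01,  9.84919667e-01, -3.14473557e+01,
       -6.05607172e-02,  4.25156776e-02,  1.57961535e-04]), 'eef_pos': array([0.26933036, 0.56352909, 0.29143912]), 'tool_rot': array([-1.12845496e-04,  2.21073223e-01,  9.75256886e-01, -7.89439390e-04]), 'force': array([-0.56370687,  0.42385652, -0.18539559]), 'torque': array([-0.02601829,  0.01023482,  0.0546711 ]), 'finger_gap': 0.09154168787996604}
scene {'fovy': 47.03764756866922, 'cx': 322.02937391943163, 'cy': 203.24741268852702, 'k1': -0.07289004302666752, 'R': array([[-0.45766669, -0.88911816,  0.00317821],
       [-0.45678527,  0.23205694, -0.85877633],
       [ 0.76281611, -0.39448508, -0.51234081]]), 't': array([0.42822167, 0.26110399, 0.6421807 ])}
top {'fovy': 54.160097314971445, 'cx': 321.4274352734498, 'cy': 201.79463419791978, 'k1': -0.010066384604596364, 'R': array([[ 0.01047598, -0.99988972, -0.01052636],
       [-0.98357228, -0.00840671, -0.18031886],
       [ 0.18021048,  0.01224245, -0.98355188]]), 't': array([0.25130612, 0.4832027 , 0.8498871 ])}
```

View pics/scene0.png

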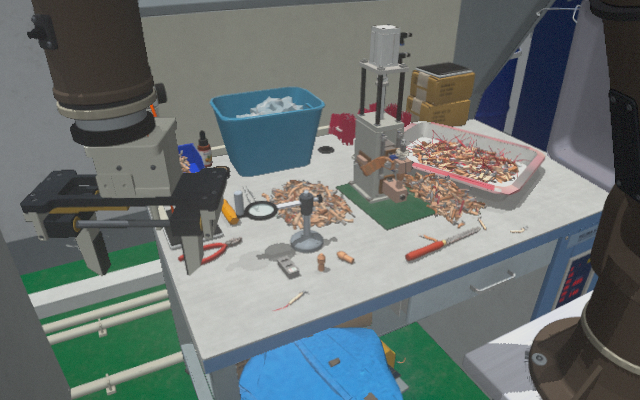

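View pics/top0.png

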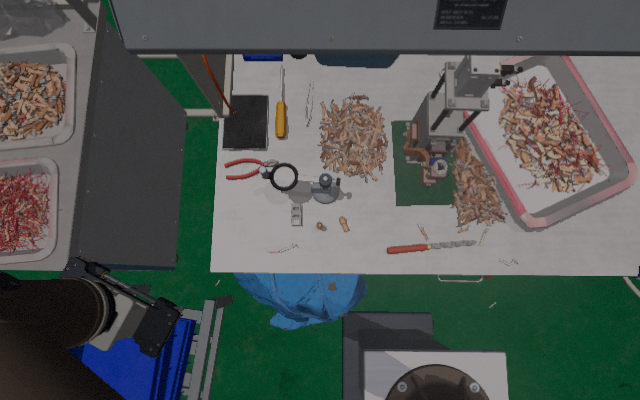

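The scene view shows the lens at about (262,210), the post at (306,215), the upright tip at (321,262), the lying tip at (345,257) and the gauge block at (288,266). In the top view, the lens is at (284,177), the post at (325,182) and the tips at (321,226) and (344,224). I'll zoom in next.

```bash
python3 - <<'E'
import cv2
a=cv2.imread("pics/top0.png")[145:245,225:365]
cv2.imwrite("pics/topz.png",cv2.resize(a,None,fx=5.7,fy=5.7,interpolation=cv2.INTER_CUBIC))
a=cv2.imread("pics/scene0.png")[180:285,230:370]
cv2.imwrite("pics/scenez.png",cv2.resize(a,None,fx=5.7,fy=5.7,interpolation=cv2.INTER_CUBIC))
E
```

```text
(no output)
```

View pics/topz.png

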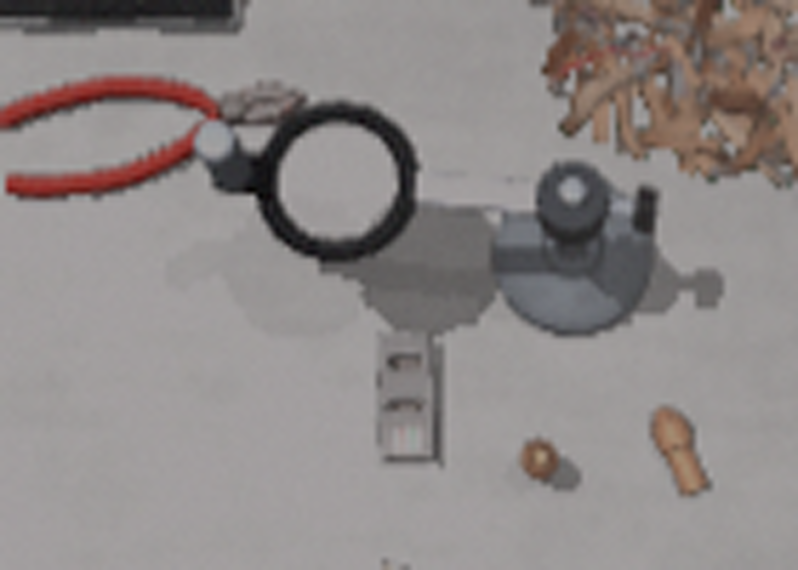

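View pics/scenez.png

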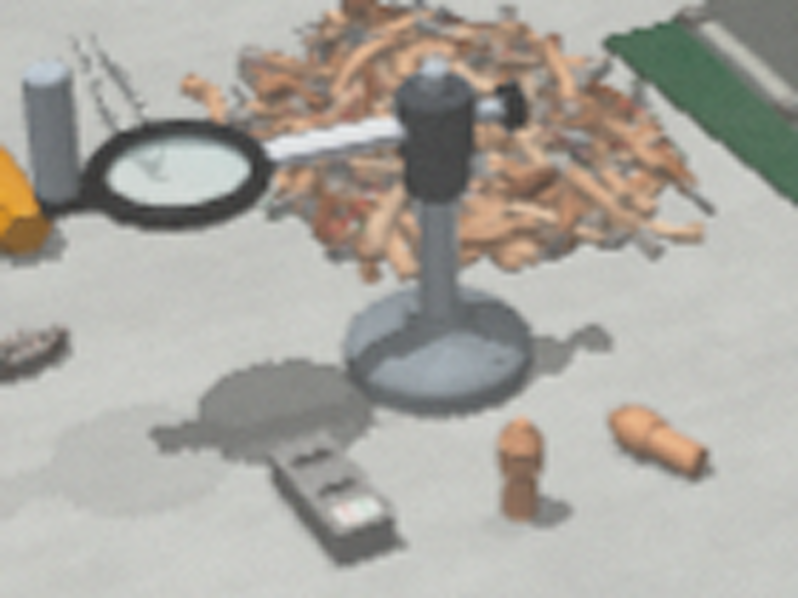

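```bash
cat > h.py <<'E'
import numpy as np,cv2
from cell import *
def ray(n,u,v):
    c=calibration(n);f=200/np.tan(np.radians(c["fovy"]/2))
    K=np.array([[f,0,c["cx"]],[0,f,c["cy"]],[0,0,1]])
    p=cv2.undistortPointsIter(np.array([[[u,v]]],float),K,np.array([c["k1"],0,0,0.]),None,None,(3,50,1e-10))[0,0]
    return -c["R"].T@c["t"], c["R"].T@np.array([p[0],p[1],1])
def plane(n,u,v,z):
    o,d=ray(n,u,v);return o+d*(z-o[2])/d[2]
def proj(n,X):
    c=calibration(n);f=200/np.tan(np.radians(c["fovy"]/2));p=c["R"]@np.asarray(X)+c["t"];s=p[:2]/p[2]
    s=s*(1+c["k1"]*(s@s));return s*f+[c["cx"],c["cy"]]
def tri(a,b):
    A=[];y=[]
    for n,(u,v) in(("top",a),("scene",b)):
        o,d=ray(n,u,v);d/=np.linalg.norm(d);P=np.eye(3)-np.outer(d,d);A.append(P);y.append(P@o)
    return np.linalg.lstsq(np.vstack(A),np.hstack(y),rcond=None)[0]
def rim(im,box,thr=45):
    x0,y0,x1,y1=box;m=(im[y0:y1,x0:x1].max(2)<thr).astype(np.uint8)
    cs,_=cv2.findContours(m,cv2.RETR_EXTERNAL,cv2.CHAIN_APPROX_NONE)
    c=max(cs,key=cv2.contourArea);return cv2.fitEllipse(c),c+[x0,y0],(x0,y0)
def copper(im,box):
    x0,y0,x1,y1=box;a=im[y0:y1,x0:x1].astype(int)
    m=((a[...,0]-a[...,2])>30).astype(np.uint8)
    n,l,s,c=cv2.connectedComponentsWithStats(m)
    return [(s[i].tolist(),(c[i]+[x0,y0]).round(2).tolist()) for i in range(1,n) if s[i][4]>20], (x0,y0)
E
cat > m.py <<'E'
from h import *
T=cv2.imread("pics/top0.png")[...,::-1];S=cv2.imread("pics/scene0.png")[...,::-1]
z=lambda X,o:((X[0]+.5)/5.7-.5+o[0],(X[1]+.5)/5.7-.5+o[1])
t=lambda X:z(X,(225,145)); s=lambda X:z(X,(230,180))
for nm,a,b in (("lens",(337,182),(178,173)),("pintop",(217,140),(48,72)),("knobtop",(572,190),(434,68)),("tiptop",(541,452),(522,428))):
    print(nm,"tri",tri(t(a),s(b)).round(4))
print("pin@148",plane("top",*t((217,140)),.148),plane("scene",*s((48,72)),.148))
print("lens@104",plane("top",*t((337,182)),.102),plane("scene",*s((178,173)),.102))
print("tip copper top",copper(T,(310,215,335,238)),"scene",copper(S,(312,248,330,276)))
print("tip base scene", plane("scene",*s((519,512)),0))
# hand: foot ellipse z=.024 top
print("foot top@24", plane("top",*t((573,257)),.02))
print("foot scene@0", plane("scene",*s((438,353)),.02))
for n,im,b in(("top",T,(268,158,302,195)),("scene",S,(245,198,280,222))):
    e,c,o=rim(im,b,60);print(n,e,o)
E
python3 m.py
```

```text
lens tri [0.5262 0.3387 0.1009]
pintop tri [0.53   0.3775 0.1469]
knobtop tri [0.5187 0.2489 0.1213]
tiptop tri [0.4317 0.2605 0.0337]
pin@148 [0.52918927 0.37620665 0.148     ] [0.52908838 0.37894397 0.148     ]
lens@104 [0.52543331 0.33758721 0.102     ] [0.52528139 0.34008253 0.102     ]
tip copper top ([([7, 8, 6, 6, 29], [319.24, 225.24])], (310, 215)) scene ([([5, 5, 8, 18, 103], [320.81, 261.3])], (312, 248))
tip base scene [0.43118853 0.26262771 0.        ]
foot top@24 [0.51465732 0.24778727 0.02      ]
foot scene@0 [0.4996128  0.25931609 0.02      ]
top ((15.180529594421387, 18.659929275512695), (26.368852615356445, 28.51188850402832), 98.02009582519531) (268, 158)Traceback (most recent call last):
  File "m.py", line 15, in <module>
    e,c,o=rim(im,b,60);print(n,e,o)
          ~~~^^^^^^^^^
  File "h.py", line 21, in rim
    c=max(cs,key=cv2.contourArea);return cv2.fitEllipse(c),c+[x0,y0],(x0,y0)
                                         ~~~~~~~~~~~~~~^^^
cv2.error: OpenCV(4.12.0) /io/opencv/modules/imgproc/src/shapedescr.cpp:361: error: (-201:Incorrect size of input array) There should be at least 5 points to fit the ellipse in function 'fitEllipseNoDirect'
```

The hinge comes out near (0.518, 0.248), the lens at (0.526, 0.339), the pin at (0.530, 0.377) and the upright tip at (0.4315, 0.261). The radii fit: 0.0905 m for the lens, 0.130 m for the pin and 0.0875 m for the tip. The swing needed is about +86°. I'll move above the pin with the jaws tangential to its circle.

```bash
python3 -m crank '[[[0.0918,0.026,-0.0186,0,-7],[0.0918,0.026,-0.0186,0,-7],[0.0918,0.026,-0.0186,0,-7],[0.0918,0.026,-0.0186,0,-7],[0.0918,0.026,-0.0186,0,-7],[0.0918,0.026,-0.0186,0,-7],[0.0918,0.026,-0.0186,0,-7],[0.0918,0.026,-0.0186,0,-7],[0.0918,0.026,-0.0186,0,-7],[0.0918,0.026,-0.0186,0,-7],[0.0918,0,0,0,0],[0.0918,0,0,0,0]]]' 20
python3 - <<'E'
from h import *
from scipy.spatial.transform import Rotation as R
o=observe();q=o["tool_rot"];M=R.from_quat(q[[1,2,3,0]]).as_matrix();print(o["eef_pos"],M[:,1],M[:,2])
a=grab_frame("scene")[:,:,::-1][120:260,160:370];cv2.imwrite("pics/s1.png",cv2.resize(a,None,fx=3.8,fy=3.8))
E
```

```text
time: 1.6
eef_pos: [0.5289, 0.3784, 0.2918]
tool_rot: [-0.0, 0.74, 0.673, -0.0]
force: [0.6, 0.9, -0.6]
finger_gap: 0.0914
[0.52888109 0.37836486 0.29178694] [ 0.99545765 -0.09519993 -0.00101913] [-1.03428254e-03 -1.09844244e-04 -9.99999459e-01]
```

View pics/s1.png

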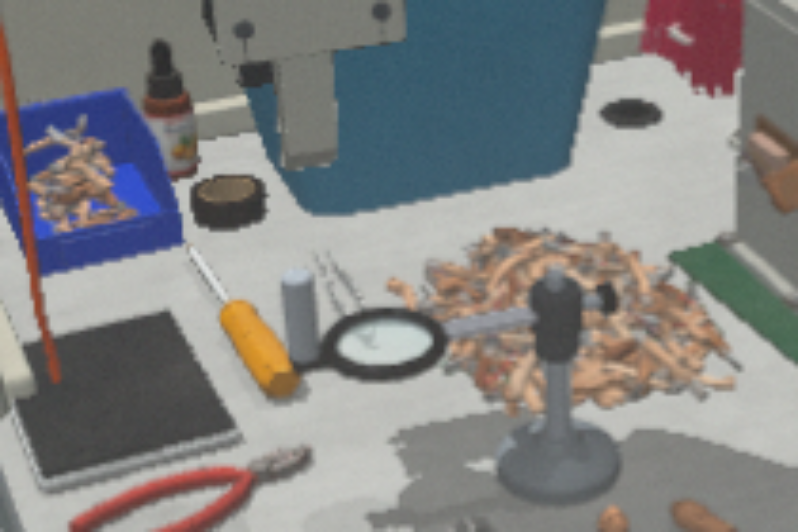

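The open gripper is above the pin (pin at crop (300,315)), the path down is clear, and the jaws lie along x. Next I'll descend to TCP z = 0.178 and close.

```bash
python3 -m crank '[[[0.0918,0,0,-0.03,0],[0.0918,0,0,-0.03,0],[0.0918,0,0,-0.03,0],[0.0918,0,0,-0.024,0],[0.0918,0,0,0,0],[0.0918,0,0,0,0]]]' 20
python3 -m crank '[[[0.0,0,0,0,0],[0.0,0,0,0,0],[0.0,0,0,0,0],[0.0,0,0,0,0],[0.0,0,0,0,0],[0.0,0,0,0,0],[0.0,0,0,0,0],[0.0,0,0,0,0]]]' 20
```

```text
time: 2.4
eef_pos: [0.5295, 0.3787, 0.1792]
tool_rot: [-0.0, 0.74, 0.672, 0.001]
force: [0.4, 0.5, 0.2]
finger_gap: 0.0915
time: 3.4
eef_pos: [0.5296, 0.3779, 0.1782]
tool_rot: [0.0, 0.741, 0.672, 0.0]
force: [1.8, -0.7, 0.1]
finger_gap: 0.0163
```

The pin is gripped, with the gap reading 16.3 mm. Now I'll work out the arc.

```bash
python3 - <<'E'
import numpy as np
h=np.array([.518,.248]);t0=np.degrees(np.arctan2(.1297,.0116));print(t0)
th=np.radians(t0+np.arange(0,12)*7.5)
P=h+.13*np.c_[np.cos(th),np.sin(th)];print((np.diff(P,axis=0)*1000).round(1));print(np.degrees(th).round(1))
E
```

```text
84.88922613744265
[[-17.    0.4]
 [-16.9  -1.8]
 [-16.5  -4. ]
 [-15.9  -6.1]
 [-14.9  -8.2]
 [-13.7 -10. ]
 [-12.3 -11.7]
 [-10.7 -13.2]
 [ -8.8 -14.5]
 [ -6.9 -15.6]
 [ -4.8 -16.3]]
[ 84.9  92.4  99.9 107.4 114.9 122.4 129.9 137.4 144.9 152.4 159.9 167.4]
```

```bash
python3 -m crank '[[[0,-0.017,0.0004,0,7.5],[0,-0.0169,-0.0018,0,7.5],[0,-0.0165,-0.004,0,7.5],[0,0,0,0,0]]]' 20
python3 -m crank '[[[0,-0.0159,-0.0061,0,7.5],[0,-0.0149,-0.0082,0,7.5],[0,-0.0137,-0.01,0,7.5],[0,-0.0123,-0.0117,0,7.5],[0,0,0,0,0],[0,0,0,0,0]]]'
```

```text
time: 3.9
eef_pos: [0.4784, 0.3718, 0.1782]
tool_rot: [-0.0, 0.595, 0.803, -0.001]
force: [-0.8, -2.2, -1.0]
finger_gap: 0.0156
time: 4.65
eef_pos: [0.4235, 0.3361, 0.1782]
tool_rot: [0.0, 0.37, 0.929, -0.0]
force: [3.6, -3.9, -1.3]
finger_gap: 0.0157
```

```bash
python3 -m crank '[[[0,-0.0107,-0.0132,0,7.5],[0,-0.0088,-0.0145,0,7.5],[0,-0.0069,-0.0156,0,7.5],[0,-0.0048,-0.0163,0,7.5],[0,0,0,0,0],[0,0,0,0,0],[0,0,0,0,0]]]'
python3 - <<'E'
from h import *
for n,b in(("scene",(230,160,370,290)),("top",(225,145,365,265))):
    f=grab_frame(n)[:,:,::-1];cv2.imwrite(f"pics/{n}_f2.png",f);x0,y0,x1,y1=b;cv2.imwrite(f"pics/{n}2.png",cv2.resize(f[y0:y1,x0:x1],None,fx=4.6,fy=4.6,interpolation=cv2.INTER_CUBIC))
E
```

```text
time: 5.52
eef_pos: [0.3931, 0.2772, 0.1782]
tool_rot: [0.001, 0.116, 0.993, 0.0]
force: [5.9, -2.8, -6.4]
finger_gap: 0.0152
```

View pics/scene2.png

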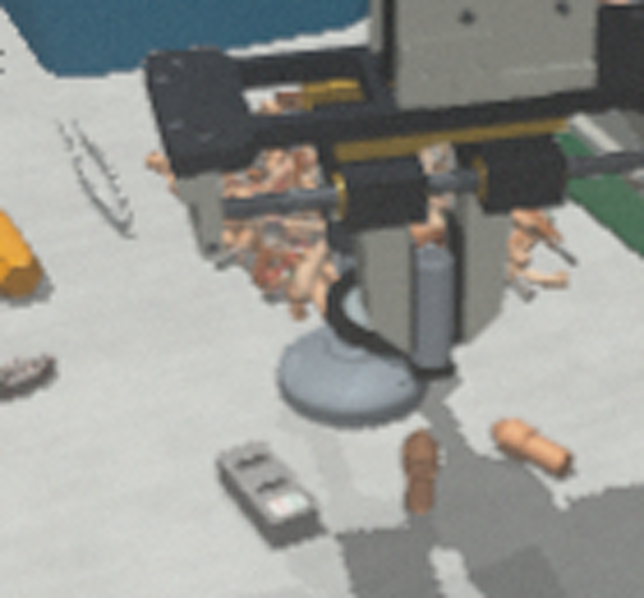

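View pics/top2.png

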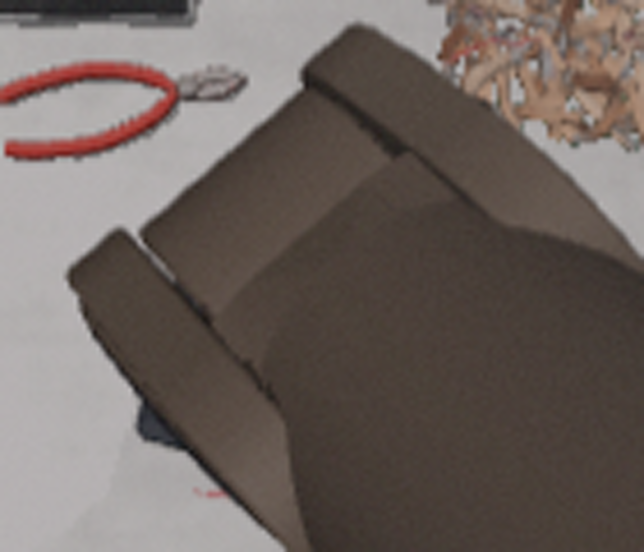

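In the scene view the pin (crop (433,300)) is between the pads and the upright tip is still standing at crop (420,470). The robot arm blocks the top view. The pin is at about 166.8°, so about 4.7° remain. I'll swing that, open, lift and check.

```bash
python3 -m crank '[[[0,-0.001,-0.0052,0,2.3],[0,-0.001,-0.0053,0,2.3],[0,0,0,0,0],[0,0,0,0,0],[0,0,0,0,0]]]'
python3 -m crank '[[[0.04,0,0,0,0],[0.06,0,0,0,0],[0.0918,0,0,0,0],[0.0918,0,0,0,0],[0.0918,0,0,0,0],[0.0918,0,0,0,0],[0.0918,0,0,0.03,0],[0.0918,0,0,0.04,0],[0.0918,0,0,0.04,0],[0.0918,0,0,0.04,0],[0.0918,0,0,0,0]]]'
python3 - <<'E'
from h import *
for n,b in(("scene",(230,160,370,290)),):
    f=grab_frame(n)[:,:,::-1];cv2.imwrite(f"pics/{n}_f3.png",f);x0,y0,x1,y1=b;cv2.imwrite(f"pics/{n}3.png",cv2.resize(f[y0:y1,x0:x1],None,fx=4.6,fy=4.6,interpolation=cv2.INTER_CUBIC))
E
```

```text
time: 6.25
eef_pos: [0.3913, 0.2668, 0.1782]
tool_rot: [0.001, 0.076, 0.997, 0.0]
force: [7.4, -2.9, -7.7]
finger_gap: 0.0154
time: 7.62
eef_pos: [0.3901, 0.2673, 0.3312]
tool_rot: [0.002, 0.074, 0.997, 0.002]
force: [0.3, -0.6, 0.1]
finger_gap: 0.0917
```

View pics/scene3.png

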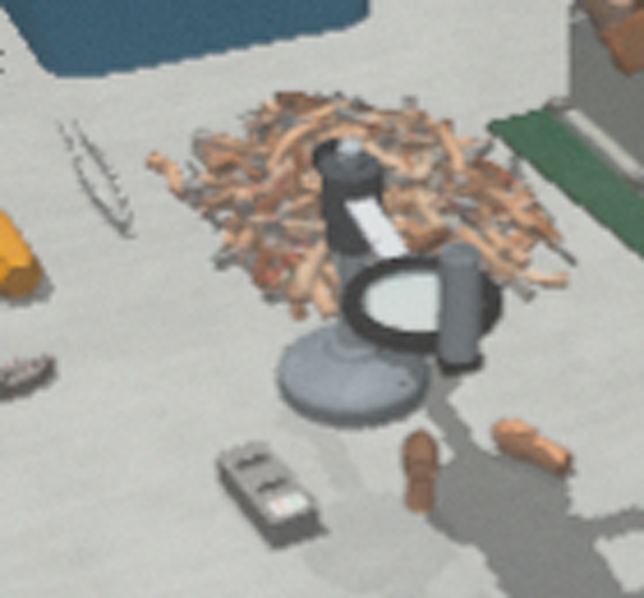

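In the scene view the lens is at crop (422,303), the pin is free and upright, and the tip is still standing at (420,470). I'll move the arm aside for a clean top view.

```bash
python3 -m crank '[[[0.0918,-0.012,0.03,0,0],[0.0918,-0.012,0.03,0,0],[0.0918,-0.012,0.03,0,0],[0.0918,-0.012,0.03,0,0],[0.0918,-0.012,0.03,0,0],[0.0918,-0.012,0.03,0,0],[0.0918,-0.012,0.03,0,0],[0.0918,-0.012,0.03,0,0],[0.0918,-0.012,0.03,0,0],[0.0918,-0.012,0.03,0,0],[0.0918,0,0,0,0]]]'
python3 - <<'E'
from h import *
for n,b in(("scene",(280,180,360,280)),("top",(280,160,360,260))):
    f=grab_frame(n)[:,:,::-1];cv2.imwrite(f"pics/{n}_f4.png",f);x0,y0,x1,y1=b;cv2.imwrite(f"pics/{n}4.png",cv2.resize(f[y0:y1,x0:x1],None,fx=6,fy=6,interpolation=cv2.INTER_CUBIC))
E
```

```text
time: 9.05
eef_pos: [0.2668, 0.5679, 0.326]
tool_rot: [-0.001, 0.072, 0.997, -0.001]
force: [0.9, 0.6, 0.0]
finger_gap: 0.0919
```

View pics/top4.png

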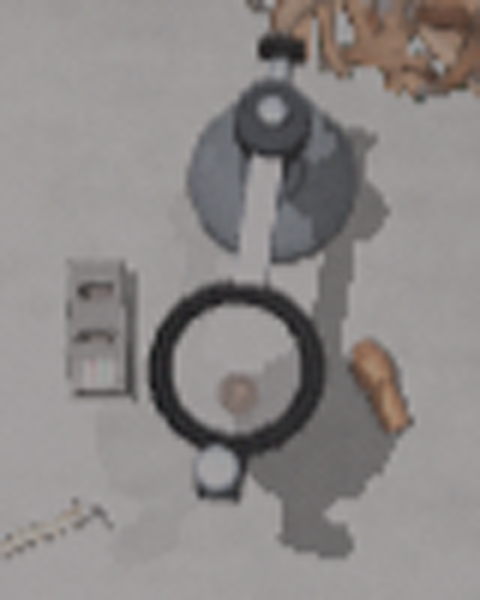

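View pics/scene4.png

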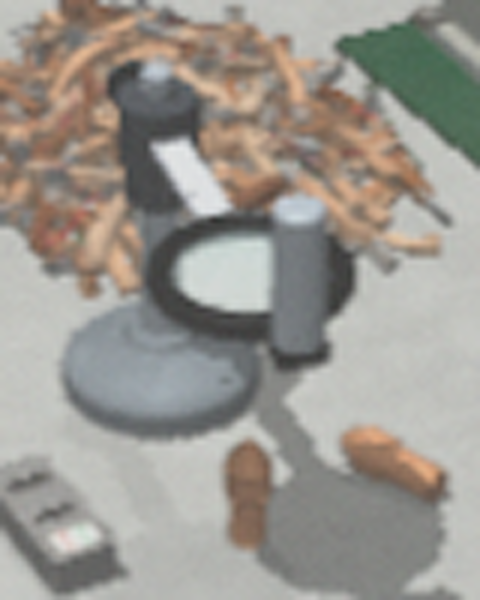

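The top view shows the lens at crop (238,368), the tip seen through it at (239,393) and the pin top at (218,468). The scene view has the lens at (252,275), the pin top at (300,207) and the tip top at about (249,450). I'll measure the offset from these.

```bash
cat > m2.py <<'E'
from h import *
z=lambda X,o:((X[0]+.5)/6-.5+o[0],(X[1]+.5)/6-.5+o[1])
t=lambda X:z(X,(280,160)); s=lambda X:z(X,(280,180))
T=cv2.imread("pics/top_f4.png")[...,::-1]
# outer rim: dark mask
x0,y0,x1,y1=300,203,338,237
m=(T[y0:y1,x0:x1].max(2)<75).astype(np.uint8)
m[:, :][(np.arange(y0,y1)[:,None]>233)&np.ones((1,x1-x0),bool)]=0
cs,_=cv2.findContours(m,cv2.RETR_CCOMP,cv2.CHAIN_APPROX_NONE)
for c in sorted(cs,key=cv2.contourArea)[-2:]:
    e=cv2.fitEllipse(c);p=(e[0][0]+x0,e[0][1]+y0);print("ellipse",np.round(p,2),np.round(e[1],1),plane("top",*p,.102))
L1,L2=t((238,368)),s((252,275))
print("lens top",plane("top",*L1,.102),"scene",plane("scene",*L2,.102),"tri",tri(L1,L2))
P1,P2=t((218,468)),s((300,207))
print("pin",plane("top",*P1,.148),plane("scene",*P2,.148),tri(P1,P2))
K1,K2=t((271,109)),s((155,72))
print("knob",plane("top",*K1,.121),plane("scene",*K2,.121),tri(K1,K2))
A1=t((239,393));B=s((249,446))
print("tip",plane("top",*A1,.036),plane("scene",*B,.036),tri(A1,B))
S=cv2.imread("pics/scene_f4.png")[...,::-1]
print(copper(S,(312,248,330,276)))
cen=np.array(copper(S,(312,248,330,276))[0][0][1]);print("tip axis scene centroid@19",plane("scene",*cen,.019))
E
python3 m2.py
```

```text
ellipse [318.97 221.03] [22.6 23.6] [0.42885346 0.25996486 0.102     ]
ellipse [319.06 220.75] [26.4 28.8] [0.42945477 0.25979195 0.102     ]
lens top [0.42910059 0.25937694 0.102     ] scene [0.42754593 0.26280078 0.102     ] tri [0.42996323 0.26034576 0.09969846]
pin [0.3895238  0.26481601 0.148     ] [0.39004003 0.26736214 0.148     ] [0.390217   0.26588077 0.14734217]
knob [0.5186764  0.24846542 0.121     ] [0.51998954 0.25010697 0.121     ] [0.51918519 0.24935857 0.12106634]
tip [0.4282835  0.26004255 0.036     ] [0.43153872 0.26159177 0.036     ] [0.42886741 0.26129815 0.03751646]
([([6, 5, 7, 19, 96], [320.98, 261.71])], (312, 248))
tip axis scene centroid@19 [0.43022904 0.26243984 0.019     ]
```

In each view the lens and the tip agree to about 1 mm in y, which is the swing direction. The remaining x difference lies along the arm's length and can't be changed by swinging. The robot is clear, so I'll hand in.

```bash
python3 -c "
from cell import *
print(sign_off(),observe()['time'])"
```

```text
the job is handed in; nothing more can be done
the job is handed in; nothing more can be done
```

The magnifier lens is now centred over the upright tip. I gripped the pin from above, swung the arm about 86° counter-clockwise, let go, and moved the gripper back clear before handing in at about 9.2 s.

- **Centring:** the lens is at about (0.429, 0.260) and the tip at about (0.429–0.431, 0.260–0.262). Along the swing they agree to about 1 mm in each camera. Along the arm the offset is about 1 mm in the top view and 3–4 mm in the scene view; swinging cannot change that.
- **Camera disagreement:** the two cameras' positions differ by up to about 3.5 mm.
- **Tip:** it is still standing, and it moved less than 1 pixel in the scene view.
- **Forces:** the readings after each move stayed at or below about 11 N, and nothing else was touched.

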